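# Set a length stop to a sample blank, taking up the screw's backlash

### The arm

A 6-joint arm with a two-finger parallel gripper is mounted at the origin on the work surface. World frame = base frame: x ahead of the robot, y to its left, z up, the work surface at z = 0. Lengths are in m, angles in rad, forces in N, time in s.
With the tool pointing down it reaches from about 0.25 to 0.775 m from the base axis. Payload 4 kg.
Tool frame: the origin (TCP) lies between the finger pads; the fingertips stand 8 mm ahead of it and the grasp point (between the pads) lies 11 mm behind it; z points along the fingers, y is the line along which they close (so a half turn about z gives the same grasp; the last joint's range is limited). The gripper opens to 94 mm and grips with 3 to 60 N. Pads are 16 mm wide; open, the fingers measure 119 mm over their backs; the gripper's body (75 mm by 177 mm) begins 78 mm behind the grasp point.
Start: joints at [-1.362, 0.087, 1.371, -0, 1.684, -0.103], TCP at [0.169, -0.524, 0.214] pointing down, gripper open.
Joint ranges: [-3.1, 3.1], [-0.76, 2.03], [0.27, 2.55], [-1.08, 4.22], [0.17, 2.65], [-2.57, 2.57]. Speed limits (rad/s): [2.79, 2.79, 3.14, 3.14, 3.14, 3.14].

### API

Orientations are given as a unit quaternion [x, y, z, w].
In Python, from rig import ctrl gives the robot as it stands.
- The arm moves only by the tool apply_moves, never from a script. Its argument "deltas" is text: rows parted by semicolons, each of 5 numbers parted by spaces: the shift along the tool's x, y, z in normalised numbers (1 is 100 cm), then the turn about the tool's z in fractions of the full range, 1 being 2 rad, then the opening, from -1 (shut) to 1 (fully open). In form: dx dy dz turn claw; .... A call has 1 to 8 rows; each row is the pose to reach, as a shift and turn from the pose commanded when the call began, along the tool's axes at that moment; what a row does not reach only later rows make up. A row lasts 1/8 s, in which the tool goes at most 62.5 mm and 10.7 degrees, less where a joint would pass 70% of its speed; a pose out of reach is approached as far as the arm can. Shift and turn numbers lie between -1 and 1, and a call with a number outside is refused. A call with a gripper value outside its range is refused whole. The fingers move at their own pace and stop on an object; "force" is the grip in N (left out, the last holds). Time passes only in rows, so rows that repeat a pose let the fingers close. It gives the time, the measured TCP pose, the force, the opening and the grip force at its end, in the units of the state.
- ctrl.get_obs(): the state, without advancing time (a new reading comes with each control period).
- ctrl.snapshot(name): name is "scene" or "top" or "wrist"; returns the picture (400x640x3 uint8, red, green, blue); there is no depth.
- ctrl.camera_info(name): a dict with "fx", "fy", "cx", "cy" (pixels), "T" (4x4, takes a point from camera to world coordinates). Camera axes: x right, y down, z forward; pixel columns grow to the right and rows downward; lengths in m; the calibration is good to about 2 mm. A picture is of the moment at which its call begins: read the wrist's pose just before it. camera_info takes no time and is no camera call; for the wrist camera it gives the pose at the moment of the call.
- ctrl.finish_job(): hands the job in; it is judged then, once.
The state is a dict: "t": time; "joints": joint angles; "dq": joint speeds; "joint_efforts": joint torques, N m; "tool_pos": TCP position; "orientation": TCP orientation; "force": force on the tool from outside, world axes, zero at the start; "moment": the same for the moment, N m; "finger_gap": opening from 0.0 (shut) to 1.0 (fully open); "grip_force": force on a finger pad.
Only numpy, scipy, OpenCV 4.12 (cv2) and the standard library are available. Lean on these libraries where they do the work, as an engineer would, in place of code of your own. Each camera call takes 0.05 s, during which the arm holds its last target. There are 200 camera calls.

### The job

Set the length stop of the jig to the middle-length one of the three wooden toggle blanks, moving the stop only by its knob. The screw has slack, so first wind the stop open well past the blank's length, lay the blank flat in the cradle between anvil and stop and let go of it, then wind the stop in until you feel it nip the blank lightly against the anvil (about 10 N, never over 25 N), and let go of the knob with its slack still taken up in the closing direction. Leave everything else on the bench where it is.

Things in the scene. Friction and masses are not known exactly. Their poses are not given: they have to be found in the camera images.
- jig: Length-stop jig fixed to the bench, grey base plate 230 x 90 x 12 mm. Origin: centre of its underside, at bench height. x = slide direction, from the anvil end to the knob end; z up. Anvil face at x = -70 mm; then a flat cradle floor 30 mm above the bench with side walls 6 mm high, 27 mm apart; the movable stop; a gear box (x = 52 to 104 mm, 46 mm high) with the knob.
- cradle (a point): Point on the cradle floor, on its centre line, 25 mm from the anvil's face (jig x = -45 mm), 30 mm above the bench; axes as the jig's.
- anvil: The fixed anvil block; origin at the foot of its face in the middle, on the cradle floor; the face looks along the jig's +x; axes as the jig's.
- stop_face: The movable stop block; origin at the foot of its face in the middle, 30 mm above the bench at the cradle floor; the face looks along the jig's -x towards the anvil; axes as the jig's. 28 long, 30 wide, 30 mm high. It is sprung: it gives 1 mm per 18 N towards +x against the carriage that the screw drives.
- carriage (a joint): Opening between anvil face and unpressed stop face in m (0 = shut, at most 0.054). At the start 0.030 to 0.037: too small for the blank. Driven by the knob through a fast leadscrew, 6 mm per rad of screw turn; knob counter-clockwise seen from above opens, clockwise closes.
- knob_grip (a point): Grip point on the upright axis, 79 mm above the bench, of the round black ribbed knob, 38 mm diameter, 64 to 90 mm above the bench; grip from above at any yaw. Torque to turn: about 0.06 N m with the screw turning slowly, 0.01 N m while slack is crossed, plus 0.006 N m per N of stop force on the blank. Screw friction holds up to about 9 N of nip; more springs back to that.
- knob (a joint): Slack (backlash) of the knob on its screw, in rad: 0 = taken up in the closing direction, 0.45 = taken up in the opening direction; in between the knob turns and the stop stands still.
- sample: The middle one of three wooden blanks, light wood, square-edged, hand-sawn to about 40 mm length (within 2 mm), 22 mm wide, 24 mm high, 30 g, with a small dark dot on top. Origin at the centre of its underside; x along its length, z up.
- blank_short: Short wooden blank, 27 x 22 x 24 mm, otherwise alike; origin at the centre of its underside. To be left alone.
- blank_long: Long wooden blank, 57 x 22 x 24 mm, otherwise alike; origin at the centre of its underside. To be left alone.
- bead_dish: Bystander: white dish, 72 mm across, 22 mm high.
- small_jar: Bystander: small clear jar, 56 mm across, 45 mm high.
- stone: Bystander: stone block 50 x 38 x 40 mm.
- tall_jar: Bystander: tall clear jar, 76 mm across, 130 mm high.
- tray: Bystander: black tray 130 x 200 x 30 mm.
- thread_spool: Bystander: dark wooden spool, 68 mm across, 30 mm high.
- pliers: Bystander: pliers lying flat, 165 mm long, 13 mm high.
- pliers_red: Bystander: second pliers lying flat, 165 mm long, 13 mm high.
Mind the look-alikes: they are no part of the job. What is shaped like the sample but pink or turquoise is not meant.

How it is judged:
On the way, in this order (a step that is already met when the one before it is completed fails the run):
1. the stop is wound open past the blank's length (opening over 43 mm) (value of joint carriage above 0.043 m), for 0.2 s.
2. the blank lies flat in the cradle between anvil and stop, lengthwise, let go, not yet nipped (z of sample in the frame of cradle between -0.003 and 0.004 m and y of sample in the frame of cradle between -0.006 and 0.006 m and x of sample in the frame of cradle between -0.012 and 0.012 m and angle between the x axis of sample and the x axis of jig, either way round below 0.12 rad and angle between sample's own z axis and vertical below 0.08 rad and contact force between sample and the fingers below 0.1 N and contact force between sample and stop_face below 1 N and value of joint carriage above 0.0422 m), for 0.2 s.
3. the stop has come in and nips the blank against the anvil (over 2 N) (contact force between sample and stop_face above 2 N and contact force between sample and anvil above 2 N), for 0.2 s.
At the end, for the whole second after the job is handed in: The middle blank lies flat and lengthwise in the cradle (within 6 mm of its centre line, 7 degrees), nipped between stop and anvil with more than 2 N on each face (and never over 25 N), at rest, and the knob's slack is within 0.2 rad of the closing side (all of step 3 and z of sample in the frame of cradle between -0.003 and 0.004 m and y of sample in the frame of cradle between -0.006 and 0.006 m and x of sample in the frame of cradle between -0.012 and 0.012 m and angle between the x axis of sample and the x axis of jig, either way round below 0.12 rad and angle between sample's own z axis and vertical below 0.08 rad and value of joint knob below 0.2 rad and linear speed of sample below 0.01 m/s); the robot touches nothing.
It fails at once if the blank is squeezed by the stop with more than 25 N (contact force between sample and stop_face above 25 N).
It fails at once if the stop is pushed by the fingers instead of the knob (contact force between the fingers and stop_face above 6 N).
It fails at once if something else on the bench is shifted by more than 20 mm (distance of any of blank_short, blank_long, bead_dish, small_jar, stone, tall_jar, tray, thread_spool, pliers, pliers_red from where it was at the start of the episode above 0.02 m).
It also fails if it takes over 72 s, if anything falls off the work surface, if the arm or the gripper's body presses on something with over 40 N, if the wrist force passes 120 N, or if a joint passes its speed limit or range.

## Working session

There is one attempt and no reset: what is moved stays moved. The work goes in short steps, Python scripts to look and compute and a tool call to move; the robot and the scene stay as the last step left them, time stands still between calls to the robot, and variables do not carry over. Pictures are saved under pics/ and viewed, at most 10 in all, crops included, and the job is handed in when it is done.

Besides the shell and the picture viewer there is one more tool, called after "Request:" by a JSON object that holds its "method" and its "body". apply_moves: Moves the arm, as the interface text tells. Its arguments: {"type":"object","properties":{"deltas":{"type":"string"},"force":{"type":"number"}},"required":["deltas"]}

```bash
mkdir -p pics; ls; cat > h.py <<'E'
import numpy as np, cv2
from rig import ctrl
def snap(n,f):
    im=ctrl.snapshot(n); cv2.imwrite('pics/'+f,im[:,:,::-1]); return im
def ray(ci,u,v,z):
    T=np.array(ci['T']); d=T[:3,:3]@np.array([(u-ci['cx'])/ci['fx'],(v-ci['cy'])/ci['fy'],1]); o=T[:3,3]
    return o+d*(z-o[2])/d[2]
def proj(ci,p):
    T=np.array(ci['T']); q=T[:3,:3].T@(np.array(p)-T[:3,3]); return ci['fx']*q[0]/q[2]+ci['cx'],ci['fy']*q[1]/q[2]+ci['cy']
E
python3 - <<'E'
from h import *
for n in('top','scene'):
    snap(n,n+'0.png'); c=ctrl.camera_info(n); print(n,c['fx'],np.round(c['T'],3).tolist())
o=ctrl.get_obs(); print(o)
E
```

```text
pics
top 442.25921783993414 [[0.003, -0.989, 0.145, 0.403], [-1.0, -0.004, -0.005, -0.046], [0.006, -0.145, -0.989, 1.189], [0.0, 0.0, 0.0, 1.0]]
scene 510.9191639661276 [[-0.811, 0.488, -0.324, 0.947], [0.585, 0.682, -0.439, 0.473], [0.007, -0.545, -0.838, 1.052], [0.0, 0.0, 0.0, 1.0]]
{'t': 0.1, 'joints': array([-1.36210234e+00,  8.78819525e-02,  1.37207381e+00, -7.49295900e-08,
        1.68358150e+00, -1.03119547e-01]), 'dq': array([-0.00219179, -0.00055757, -0.00384146, -0.00056538,  0.00019789,
       -0.00169159]), 'joint_efforts': array([ 2.71519311e-03, -3.41253054e+01, -3.03300726e+01,  7.20155588e-02,
        3.04091640e-02, -9.78704315e-05]), 'tool_pos': array([ 0.16862063, -0.52302694,  0.21243559]), 'orientation': array([ 9.87870671e-01,  1.55275856e-01, -5.13385172e-05, -9.70946643e-04]), 'force': array([-0.24215784, -0.09029442, -0.33086441]), 'moment': array([-0.00712627, -0.04763396,  0.00295029]), 'grip_force': 0.0, 'finger_gap': 1.0010178229659161}
```

View pics/top0.png

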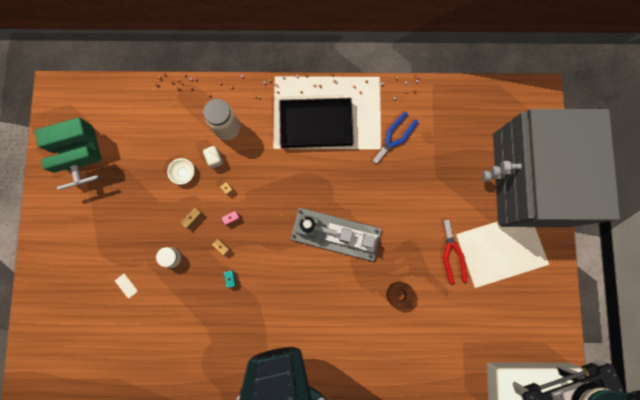

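View pics/scene0.png

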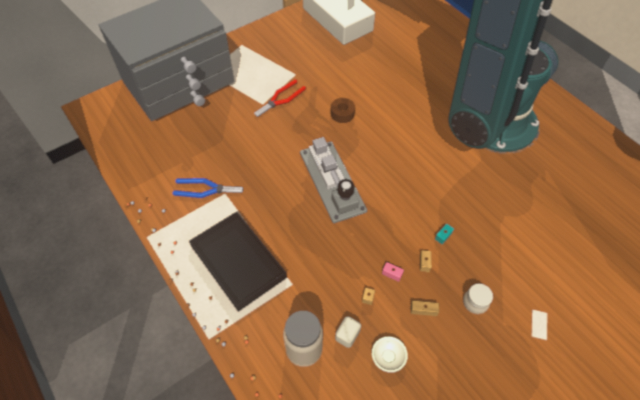

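The top view shows the jig around (337,235), with the knob at (307,225) and the anvil end at the right. Candidates in the top view are:
- light wood: (226,188) short, (191,218) long and (221,247) medium
- look-alikes: pink (231,218) and turquoise (230,279)

The wooden one at (221,247) fits "middle", so I'll measure it and confirm it in a crop.

```bash
python3 - <<'E'
from h import *
im=cv2.imread('pics/top0.png'); c=ctrl.camera_info('top')
cr=im[170:300,150:400]; cv2.imwrite('pics/crop0.png',cv2.resize(cr,None,fx=3.2,fy=3.2,interpolation=cv2.INTER_CUBIC))
hsv=cv2.cvtColor(im,cv2.COLOR_BGR2HSV)
for p in [(226,188),(191,218),(221,247),(300,300),(231,230)]: print(p,hsv[p[1],p[0]])
# jig: low saturation
m=((hsv[:,:,1]<70)&(hsv[:,:,2]>40)).astype(np.uint8)
m[:200]=0;m[270:]=0;m[:,:285]=0;m[:,390:]=0
cs,_=cv2.findContours(m,0,1); k=max(cs,key=cv2.contourArea)
pts=np.array([ray(c,*q[0],0.012)[:2] for q in k],np.float32); r=cv2.minAreaRect(pts); print('jig',r)
# wood blanks: orange/yellow hue brighter
for lab,(u,v) in dict(short=(226,188),long=(191,218),mid=(221,247)).items(): 
    print(lab,np.round(ray(c,u,v,0.024),3))
print('knob',ray(c,307,224,0.09))
E
```

```text
(226, 188) [ 15 155 164]
(191, 218) [ 15 151 160]
(221, 247) [ 15 151 164]
(300, 300) [ 12 181 168]
(231, 230) [ 11 181 155]
jig ((0.4860183596611023, -0.10226838290691376), (0.22806359827518463, 0.088258296251297), 75.65753173828125)
short [0.607 0.191 0.024]
long [0.526 0.281 0.024]
mid [0.45  0.199 0.024]
knob [ 0.50492991 -0.02690148  0.09      ]
```

View pics/crop0.png

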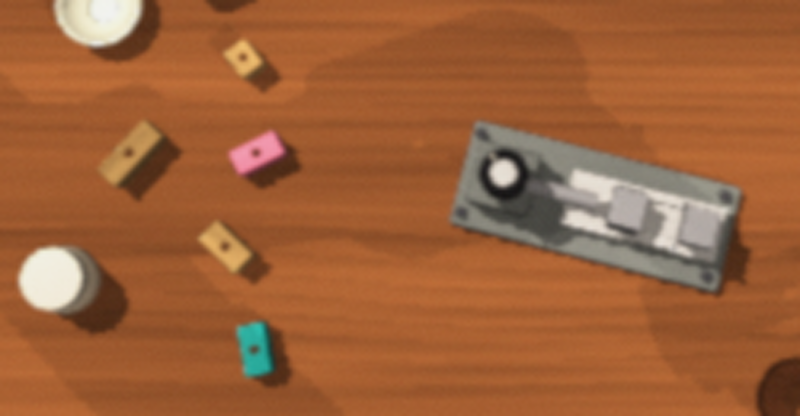

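The jig rectangle measures 228x88 mm as expected. The knob ray at (0.505,-0.027) agrees with the jig-based position, 78 mm along jig x. The crop confirms the middle blank at crop (225,247): light wood with a dark dot, its length between the other two. Next I move above the knob with the yaw set for a long counter-clockwise turn.

```bash
cat >> h.py <<'E'
from scipy.spatial.transform import Rotation as R
JC=np.array([0.4860,-0.1023]); JA=np.deg2rad(75.66)
def pose():
    o=ctrl.get_obs(); r=R.from_quat(o['orientation']).as_matrix(); return o,np.array(o['tool_pos']),r,np.arctan2(r[1,0],r[0,0])
def plan(t,yaw=None):
    o,p,r,y=pose(); d=r.T@(np.array(t)-p); 
    tw=0 if yaw is None else -((yaw-y+np.pi)%(2*np.pi)-np.pi)
    print('pos',np.round(p,4),'yaw',round(y,3),'j6',round(o['joints'][5],3),'t',o['t']); print('delta',np.round(d,4),'turn',round(tw,3))
E
python3 - <<'E'
from h import *
plan([.505,-.027,.2],-.78)
E
```

```text
pos [ 0.1686 -0.523   0.2124] yaw 0.312 j6 -0.103 t 0.1
delta [ 0.4723 -0.3689  0.0132] turn 1.092
```

The rows are not in the units I measure in: turns go in shares of 2 rad. I convert before sending: 1.092 rad / 2 = 0.546.

Request:
{"method": "apply_moves", "body": {"deltas": "0.06 -0.046 0 0.07 1; 0.12 -0.092 0 0.14 1; 0.18 -0.14 0 0.21 1; 0.24 -0.187 0 0.28 1; 0.3 -0.234 0.005 0.35 1; 0.36 -0.281 0.01 0.42 1; 0.42 -0.328 0.012 0.49 1; 0.472 -0.369 0.012 0.546 1", "force": 30}}

```text
t: 1.1
tool_pos: [0.4465, -0.1133, 0.2036]
orientation: [0.924, -0.382, -0.0, 0.0]
force: [0.2, -1.2, 0.6]
finger_gap: 1.001
grip_force: 0.0
```

Request:
{"method": "apply_moves", "body": {"deltas": "0 0 0 0 1; 0 0 0 0 1"}}

```text
t: 1.35
tool_pos: [0.4456, -0.1152, 0.2036]
orientation: [0.925, -0.38, -0.001, 0.0]
force: [0.7, -0.3, 0.9]
finger_gap: 1.001
grip_force: 0.0
```

```bash
python3 - <<'E'
from h import *
plan([.505,-.027,.068],-.78)
c=ctrl.camera_info('wrist'); snap('wrist','w1.png')
print(c['fx'],np.round(c['T'],3).tolist()); print('knob px',proj(c,[.505,-.027,.09]))
E
```

```text
pos [ 0.4456 -0.1152  0.2036] yaw -0.779 j6 1.974 t 1.35
delta [-0.0195 -0.1047  0.1355] turn 0.001
282.08135786823885 [[-0.702, -0.686, -0.191, 0.501], [-0.712, 0.677, 0.186, -0.169], [0.002, 0.266, -0.964, 0.375], [0.0, 0.0, 0.0, 1.0]]
knob px (np.float64(220.1229205051858), np.float64(219.49284954405636))
```

View pics/w1.png

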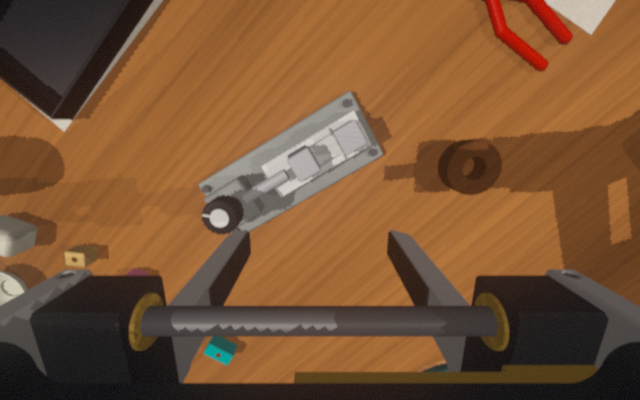

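The wrist view shows the knob's white cap at about (219,217), against a prediction of (220,219). That is within about 2 mm. I'll go to the knob.

Request:
{"method": "apply_moves", "body": {"deltas": "-0.01 -0.052 0 0 1; -0.0195 -0.1045 0 0 1; -0.0195 -0.1045 0.02 0 1; -0.0195 -0.1045 0.02 0 1"}}

```text
t: 1.9
tool_pos: [0.5043, -0.0284, 0.1822]
orientation: [0.924, -0.381, -0.002, 0.001]
force: [0.1, 0.3, 0.6]
finger_gap: 0.998
grip_force: 0.0
```

```bash
python3 - <<'E'
from h import *
plan([.505,-.027,.068],-.78)
c=ctrl.camera_info('wrist'); im=snap('wrist','w2.png'); u,v=proj(c,[.505,-.027,.09]);print(u,v)
h=cv2.cvtColor(im,cv2.COLOR_RGB2HSV)
m=((h[:,:,1]<60)&(h[:,:,2]>170)).astype(np.uint8)
n,l,s,ce=cv2.connectedComponentsWithStats(m)
for i in range(1,n):
    if s[i,4]>30: print(s[i],ce[i].round(1),ray(c,*ce[i],.09).round(4))
E
```

```text
pos [ 0.5043 -0.0284  0.1822] yaw -0.782 j6 2.185 t 1.9
delta [-1.000e-04 -1.800e-03  1.142e-01] turn -0.002
316.5554186934183 207.61629746033486
[  1   0 138 115 831] [80.6 67.2] [0.7355 0.0274 0.09  ]
[ 347   90  109   75 1629] [403.2 130.5] [ 0.5012 -0.1341  0.09  ]
[439 100  33  36 705] [455.2 117.5] [ 0.4769 -0.1745  0.09  ]
[386 132  29  20 337] [400.3 142.2] [ 0.4951 -0.1255  0.09  ]
[346 157  33  20 209] [362.5 167.1] [ 0.5026 -0.0855  0.09  ]
[367 160  29  16 192] [381.5 169. ] [ 0.4887 -0.097   0.09  ]
[298 197  28  19 327] [314.9 205.7] [ 0.5075 -0.0272  0.09  ]
[ 32 215  40  36 910] [ 50.8 232.9] [0.6732 0.1792 0.09  ]
[ 28 267  34  22 288] [ 43.7 273.6] [0.6545 0.2245 0.09  ]
```

View pics/w2.png

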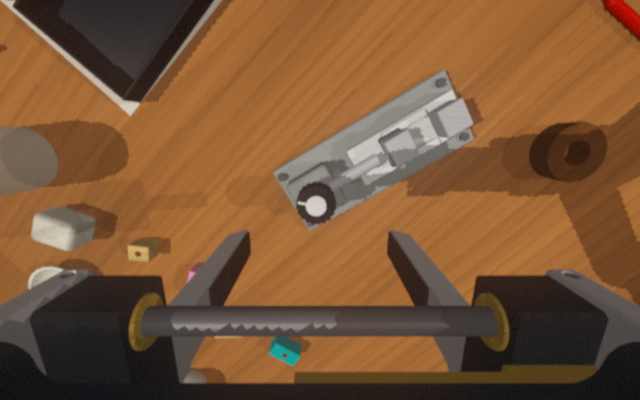

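The wrist view shows the knob cap at (316,205), i.e. (0.506,-0.027). The target agrees, so I descend and grip.

Request:
{"method": "apply_moves", "body": {"deltas": "0 -0.002 0.05 0 1; 0 -0.002 0.1 0 1; 0 -0.002 0.114 0 1; 0 -0.002 0.114 0 1; 0 -0.002 0.114 0 -1; 0 -0.002 0.114 0 -1; 0 -0.002 0.114 0 -1; 0 -0.002 0.114 0 -1", "force": 30}}

```text
t: 2.95
tool_pos: [0.5073, -0.0257, 0.0705]
orientation: [0.925, -0.38, 0.0, -0.0]
force: [-0.2, 0.4, 0.5]
finger_gap: 0.615
grip_force: 0.0
```

Request:
{"method": "apply_moves", "body": {"deltas": "0 0 0 0 -1; 0 0 0 0 -1; 0 0 0 0 -1"}}

```text
t: 3.32
tool_pos: [0.5061, -0.0266, 0.07]
orientation: [0.925, -0.38, -0.001, 0.001]
force: [-4.0, -3.4, 2.7]
finger_gap: 0.397
grip_force: 30.0
```

```bash
python3 - <<'E'
from h import *
plan([.505,-.027,.068]); o=ctrl.get_obs(); print(o['force'],o['moment'],o['finger_gap'],o['grip_force'])
E
```

```text
pos [ 0.5061 -0.0266  0.07  ] yaw -0.78 j6 2.189 t 3.325
delta [-0.0004  0.0011  0.002 ] turn 0
[-4.01584848 -3.40851994  2.74960892] [-0.47206254  0.66933222 -0.03206022] 0.3971808284985583 30.0004443526268
```

In the tool's units: -1.44 rad / 2 = -0.72.

Request:
{"method": "apply_moves", "body": {"deltas": "0 0.001 0 -0.09 -1; 0 0.001 0 -0.18 -1; 0 0.001 0 -0.27 -1; 0 0.001 0 -0.36 -1; 0 0.001 0 -0.45 -1; 0 0.001 0 -0.54 -1; 0 0.001 0 -0.63 -1; 0 0.001 0 -0.72 -1"}}

```text
t: 4.32
tool_pos: [0.5059, -0.029, 0.07]
orientation: [0.945, 0.326, -0.001, 0.002]
force: [-2.5, -7.1, 1.2]
finger_gap: 0.399
grip_force: 30.0
```

In the tool's units: -0.9 rad / 2 = -0.45.

Request:
{"method": "apply_moves", "body": {"deltas": "0 0 0 -0.09 -1; 0 0 0 -0.18 -1; 0 0 0 -0.27 -1; 0 0 0 -0.36 -1; 0 0 0 -0.45 -1; 0 0 0 -0.45 -1"}}

```text
t: 5.08
tool_pos: [0.5073, -0.0297, 0.07]
orientation: [0.711, 0.703, -0.001, 0.003]
force: [1.4, -8.0, -1.8]
finger_gap: 0.397
grip_force: 30.0
```

```bash
python3 - <<'E'
from h import *
plan([.505,-.027,.068]); o=ctrl.get_obs(); print(o['force'],o['moment'],o['finger_gap'],o['grip_force'])
T=snap('top','top1.png'); ca=ctrl.camera_info('top')
a=cv2.imread('pics/top0.png')
# rectify cradle in jig frame at z=0.06 : 2px/mm
ux=np.array([np.cos(JA),np.sin(JA)]); uy=np.array([-ux[1],ux[0]])
def rect(im):
    q=[(-.11,-.03),(.11,-.03),(.11,.03),(-.11,.03)]
    src=np.float32([proj(ca,[*(JC+x*ux+y*uy),.06]) for x,y in q])
    dst=np.float32([((x+.11)*3600,(.03-y)*3600) for x,y in q])
    return cv2.warpPerspective(im,cv2.getPerspectiveTransform(src,dst),(792,216),flags=2)
cv2.imwrite('pics/r1.png',np.vstack([rect(a),rect(T[:,:,::-1].copy())]))
E
```

```text
pos [ 0.5073 -0.0297  0.07  ] yaw 1.56 j6 -0.154 t 5.075
delta [ 0.0027 -0.0024  0.002 ] turn 0
[ 1.40219947 -8.01574288 -1.81003048] [-1.55293985e+00 -3.17411580e-01  3.41047832e-04] 0.39653535426856984 29.99916762113571
```

View pics/r1.png

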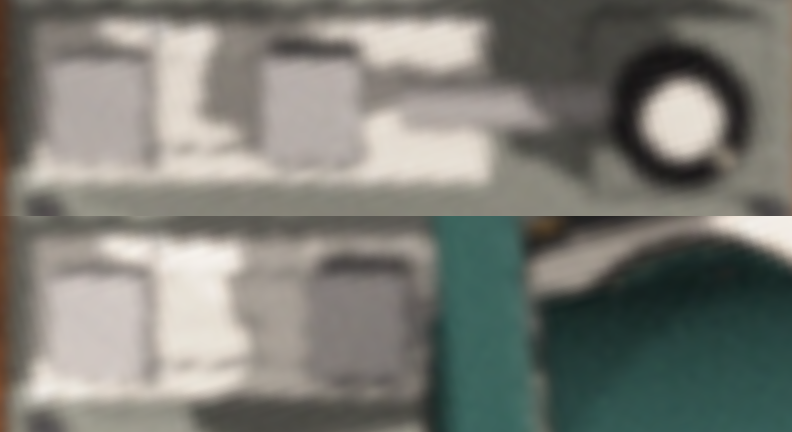

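Top is before and bottom is after, at 3.6 px/mm. The anvil face is at x≈150 and the stop face moved from 263 to about 315, so the opening went from about 31 to about 45.5 mm. I'll open about 4 mm more, then release.

In the tool's units: -0.68 rad / 2 = -0.34.

Request:
{"method": "apply_moves", "body": {"deltas": "-0.001 0 0 -0.085 -1; -0.001 0 0 -0.17 -1; -0.001 0 0 -0.255 -1; -0.001 0 0 -0.34 -1; -0.001 0 0 -0.34 -1; -0.001 0 0 -0.34 0.2; -0.001 0 0 -0.34 1; -0.001 0 0 -0.34 1"}}

```text
t: 6.12
tool_pos: [0.5062, -0.0271, 0.07]
orientation: [0.436, 0.9, 0.0, -0.0]
force: [-1.6, -0.1, -0.1]
finger_gap: 0.681
grip_force: 0.0
```

Request:
{"method": "apply_moves", "body": {"deltas": "0 0 -0.06 0 1; 0 0 -0.12 0 1; 0 0 -0.12 0 1"}}

```text
t: 6.5
tool_pos: [0.5095, -0.0276, 0.1967]
orientation: [0.436, 0.9, 0.002, 0.006]
force: [-0.2, 0.4, 0.5]
finger_gap: 0.985
grip_force: 0.0
```

```bash
python3 - <<'E'
from h import *
a=cv2.imread('pics/top0.png'); ca=ctrl.camera_info('top')
b=cv2.GaussianBlur(a,(3,3),0)
# light-wood tops: distance from bench colour via Lab b/L in window around blank
lab=cv2.cvtColor(a,cv2.COLOR_BGR2LAB).astype(int); w=lab[230:266,202:242]
print(lab[247,218],lab[240,235],lab[260,210])
print(w[:,:,1][::2,::2])
plan([.40,.16,.19],0)
E
```

```text
[164 141 168] [112 152 164] [112 153 163]
[[153 153 153 152 153 153 153 153 152 153 152 153 152 152 152 153 152 152
  153 152]
 [152 152 153 153 153 153 152 153 152 153 154 153 153 153 153 152 153 153
  153 152]
 [152 152 152 154 153 153 153 153 153 154 154 153 153 153 153 154 153 153
  154 154]
 [152 152 152 152 152 152 153 153 153 153 153 152 153 153 153 153 153 153
  153 153]
 [151 153 151 152 152 152 152 152 150 152 152 153 152 152 152 152 152 152
  153 152]
 [153 153 152 152 152 151 150 141 140 142 152 152 152 152 152 152 153 153
  152 152]
 [151 152 152 151 151 149 142 139 139 139 140 150 151 151 151 151 151 151
  151 151]
 [151 151 151 152 151 141 138 138 140 139 140 141 149 152 151 151 152 152
  152 151]
 [150 149 150 151 150 148 141 138 140 143 139 138 140 150 152 152 152 152
  152 153]
 [150 150 150 150 150 150 148 141 139 141 139 139 138 141 149 151 152 153
  152 153]
 [152 151 152 152 153 154 153 151 142 138 139 139 139 138 143 151 154 154
  154 154]
 [153 152 153 152 153 154 155 154 152 142 138 139 138 143 144 147 153 154
  155 155]
 [153 153 152 152 153 154 155 155 155 152 139 138 142 146 147 147 152 155
  155 155]
 [152 152 152 152 152 152 154 154 154 154 152 153 148 146 146 151 154 154
  154 154]
 [152 152 152 152 152 152 152 153 154 155 154 154 154 150 151 154 154 155
  154 154]
 [153 153 152 152 153 152 152 152 153 153 155 155 155 154 154 154 154 154
  154 155]
 [152 152 152 152 152 152 152 152 153 153 154 154 154 155 154 155 153 152
  153 153]
 [152 153 152 153 153 152 152 152 152 153 152 153 154 155 155 155 155 155
  154 154]]
pos [ 0.5095 -0.0276  0.1967] yaw 2.24 j6 -0.835 t 6.5
delta [0.2152 0.0305 0.005 ] turn 2.24
```

```bash
python3 - <<'E'
from h import *
for f,n in(('top0.png','top'),('scene0.png','scene')):
    a=cv2.imread('pics/'+f); c=ctrl.camera_info(n); lab=cv2.cvtColor(a,cv2.COLOR_BGR2LAB).astype(int)
    uv=proj(c,[.45,.199,.024]); m=((lab[:,:,1]<146)&(lab[:,:,0]>130)).astype(np.uint8)
    k,l,s,ce=cv2.connectedComponentsWithStats(cv2.morphologyEx(m,3,np.ones((3,3))))
    for i in range(1,k):
        if abs(ce[i]-uv).max()<70 and 20<s[i,4]<700:
            P=np.array([ray(c,*q[::-1],.024)[:2] for q in np.argwhere(l==i)],np.float32); r=cv2.minAreaRect(P)
            print(n,ce[i].round(1),s[i],np.round(r[0],4),np.round(r[1],4),round(r[2],1))
o=ctrl.get_obs()
E
```

```text
top [225.6 187.7] [220 183  12  11  84] [0.6081 0.1925] [0.027  0.0225] 45.5
top [189.8 217.3] [181 208  19  20 159] [0.528  0.2843] [0.0192 0.0534] 46.6
top [219.6 246.6] [212 239  16  16 131] [0.4512 0.2031] [0.0413 0.0219] 46.1
top [165.3 256.6] [155 247  21  21 347] [0.4236 0.3441] [0.0518 0.0525] 0.2
top [228.7 278.5] [224 271  10  16 125] [0.3683 0.1767] [0.0392 0.0211] 8.9
scene [445.  231.8] [437 224  17  16 134] [0.3705 0.1748] [0.0422 0.0204] 11.9
scene [426.2 260.8] [421 250  11  22 209] [0.456  0.2038] [0.0532 0.0221] 47.5
scene [368.2 295.6] [362 288  13  17 163] [0.613  0.1937] [0.035  0.0231] 39.4
scene [425.5 308.3] [412 301  28  16 349] [0.5324 0.2865] [0.0303 0.0566] 47.3
```

The middle blank measures 41x22 mm at (0.451,0.203), angle 46°. I'll hover over it and refine with the wrist camera.

```bash
python3 - <<'E'
from h import *
plan([.4505,.202,.16],np.deg2rad(46))
E
```

```text
pos [ 0.5095 -0.0276  0.1967] yaw 2.24 j6 -0.835 t 6.5
delta [0.217  0.0959 0.0355] turn 1.437
```

In the tool's units: 1.437 rad / 2 = 0.7185.

Request:
{"method": "apply_moves", "body": {"deltas": "0.04 0.018 0 0.09 1; 0.08 0.036 0 0.18 1; 0.12 0.054 0 0.27 1; 0.16 0.071 0 0.36 1; 0.2 0.088 0.01 0.45 0.3; 0.217 0.096 0.02 0.54 0.1; 0.217 0.096 0.03 0.63 0.1; 0.217 0.096 0.035 0.7185 0.1"}}

```text
t: 7.5
tool_pos: [0.4456, 0.2026, 0.1527]
orientation: [0.921, 0.389, -0.002, -0.0]
force: [-0.3, 0.7, 0.6]
finger_gap: 0.608
grip_force: 0.0
```

Request:
{"method": "apply_moves", "body": {"deltas": "0 0 0 0 0.1; 0 0 0 0 0.1"}}

```text
t: 7.75
tool_pos: [0.4468, 0.2023, 0.1546]
orientation: [0.92, 0.392, -0.0, -0.0]
force: [0.0, -0.3, -0.9]
finger_gap: 0.551
grip_force: 0.0
```

```bash
python3 - <<'E'
from h import *
plan([.4505,.202,.016],np.deg2rad(46)); o=ctrl.get_obs(); print(o['finger_gap'])
c=ctrl.camera_info('wrist'); im=snap('wrist','w3.png'); lab=cv2.cvtColor(im,cv2.COLOR_RGB2LAB).astype(int)
print(proj(c,[.4505,.202,.024]))
m=((lab[:,:,1]<146)&(lab[:,:,0]>130)).astype(np.uint8)
k,l,s,ce=cv2.connectedComponentsWithStats(cv2.morphologyEx(m,3,np.ones((5,5))))
for i in range(1,k):
  if 100<s[i,4]<8000:
    P=np.array([ray(c,*q[::-1],.024)[:2] for q in np.argwhere(l==i)],np.float32); r=cv2.minAreaRect(P)
    print(ce[i].round(1),s[i],np.round(r[0],4),np.round(r[1],4),round(r[2],1))
E
```

```text
pos [0.4468 0.2023 0.1546] yaw 0.805 j6 1.075 t 7.75
delta [0.0025 0.003  0.1386] turn 0.002
0.5511579747634618
(np.float64(321.3843305216646), np.float64(195.57922561171478))
[493.4   9.3] [470   0  48  25 814] [0.6878 0.2192] [0.0196 0.0432] 46.1
[94.7 91.8] [  77   60   38   64 1868] [0.3608 0.4354] [0.0584 0.0326] 40.0
[614.   94.4] [ 586   65   54   57 1094] [0.7358 0.073 ] [0.0237 0.0577] 85.1
[322.2  85.4] [ 294   73   57   26 1249] [0.5289 0.2832] [0.0212 0.0562] 48.6
[442.6  96.4] [430  82  26  30 555] [0.6094 0.1915] [0.0268 0.0214] 38.8
[207.7 118.8] [ 171   88   71   61 2670] [0.4193 0.3411] [0.0554 0.0711] 38.8
[322.7 194.8] [313 176  20  38 703] [0.4518 0.2018] [0.042  0.0212] 46.9
[255.5 260. ] [ 233  230   45   56 1051] [0.3442 0.1982] [0.0858 0.0279] 12.0
[381.4 261.8] [ 360  230   44   68 1086] [0.4484 0.0936] [0.0947 0.0256] 68.2
[289.1 257.5] [277 242  27  34 454] [0.3691 0.1745] [0.0407 0.0204] 12.8
[499.5 278.2] [457 252  68  53 892] [ 0.5194 -0.0249] [0.0814 0.0568] 76.2
[603.8 294. ] [555 269  85  53 970] [ 0.6138 -0.1222] [0.0161 0.1407] 16.0
[ 32.3 294.2] [  0 270  81  50 859] [0.1159 0.357 ] [0.0155 0.1336] 76.4
[422.5 320.7] [419 302   7  38 108] [ 0.4306 -0.0032] [0.0555 0.005 ] 57.4
[520.7 342.8] [514 336  16  19 163] [ 0.4992 -0.1206] [0.028  0.0173] 46.2
```

View pics/w3.png

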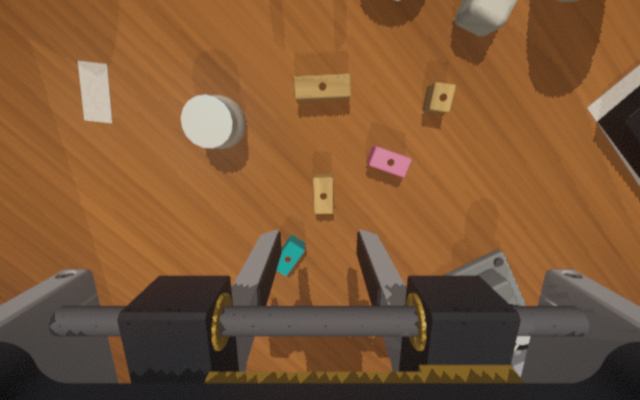

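The view shows the middle blank at (323,195), between the long one at (322,86) and the short one at (441,97). The wrist estimate is (0.451,0.202), angle 46°. I'll descend on it.

Request:
{"method": "apply_moves", "body": {"deltas": "0.0025 0.003 0.05 0 0.1; 0.0025 0.003 0.1 0 0.1; 0.0025 0.003 0.12 0 0.1; 0.0025 0.003 0.12 0 0.1; 0.0025 0.003 0.12 0 0.1"}}

```text
t: 8.43
tool_pos: [0.4521, 0.2024, 0.0365]
orientation: [0.92, 0.391, 0.001, 0.0]
force: [1.1, -0.5, 0.4]
finger_gap: 0.548
grip_force: 0.0
```

```bash
python3 - <<'E'
from h import *
plan([.451,.202,.016],np.deg2rad(46.5))
E
```

```text
pos [0.4521 0.2024 0.0365] yaw 0.803 j6 1.074 t 8.425
delta [-0.001  -0.0005  0.0205] turn -0.008
```

In the tool's units: -0.008 rad / 2 = -0.004.

Request:
{"method": "apply_moves", "body": {"deltas": "-0.001 0 0.012 -0.004 0.1; -0.001 0 0.0205 -0.004 0.1; -0.001 0 0.0205 -0.004 0.1; -0.001 0 0.0205 -0.004 -1; -0.001 0 0.0205 -0.004 -1; -0.001 0 0.0205 -0.004 -1; -0.001 0 0.0205 -0.004 -1; -0.001 0 0.0205 -0.004 -1", "force": 12}}

```text
t: 9.43
tool_pos: [0.4504, 0.2013, 0.0148]
orientation: [0.919, 0.394, 0.0, 0.0]
force: [0.5, -0.1, 1.1]
finger_gap: 0.231
grip_force: 12.0
```

```bash
python3 - <<'E'
from h import *
plan([.451,.202,.15]); o=ctrl.get_obs(); print(o['finger_gap']*94,o['grip_force'],o['force'])
E
```

```text
pos [0.4504 0.2013 0.0148] yaw 0.811 j6 1.066 t 9.425
delta [ 0.0009  0.     -0.1352] turn 0
21.692094554416187 12.000067234039307 [ 0.45043508 -0.09930498  1.08297088]
```

Request:
{"method": "apply_moves", "body": {"deltas": "0 0 -0.05 0 -1; 0 0 -0.11 0 -1; 0 0 -0.14 0 -1; 0 0 -0.14 0 -1; 0 0 -0.14 0 -1"}}

```text
t: 10.05
tool_pos: [0.4492, 0.201, 0.1525]
orientation: [0.919, 0.394, -0.002, -0.0]
force: [-0.2, 0.3, -0.3]
finger_gap: 0.233
grip_force: 12.0
```

```bash
python3 - <<'E'
from h import *
plan([.4752,-.146,.15],1.320); o=ctrl.get_obs(); print(o['finger_gap']*94,o['grip_force'],o['force'])
for f,n in(('top0.png','top'),('scene0.png','scene')):
    a=cv2.imread('pics/'+f); c=ctrl.camera_info(n); h=cv2.cvtColor(a,cv2.COLOR_BGR2HSV)
    m=(h[:,:,1]<75).astype(np.uint8); k,l,s,ce=cv2.connectedComponentsWithStats(m)
    u,v=map(int,proj(c,[*(JC-.0),.03])); i=np.bincount(l[v-25:v+25,u-25:u+25].ravel())[1:].argmax()+1
    P=np.array([ray(c,*q[::-1],.012)[:2] for q in np.argwhere(l==i)],np.float32); print(n,ce[i],s[i],cv2.minAreaRect(P))
E
```

```text
pos [0.4492 0.201  0.1525] yaw 0.811 j6 1.066 t 10.05
delta [-0.2336  0.2579  0.0028] turn -0.509
21.938569228100857 12.000008225440979 [-0.19014282  0.33846557 -0.28517169]
top [335.78106301 233.99894403] [ 291  208   90   53 2841] ((0.4859771430492401, -0.10214700549840927), (0.22852051258087158, 0.08859027177095413), 75.6008071899414)
scene [331.93190095 180.33211945] [ 301  137   66   86 2746] ((0.4880428910255432, -0.1119396984577179), (0.2532700300216675, 0.08950197696685791), 75.6750717163086)
```

In the tool's units: -0.509 rad / 2 = -0.2545.

Request:
{"method": "apply_moves", "body": {"deltas": "-0.033 0.037 -0.015 -0.035 -1; -0.066 0.074 -0.015 -0.07 -1; -0.1 0.111 -0.015 -0.105 -1; -0.133 0.148 -0.015 -0.14 -1; -0.166 0.184 -0.015 -0.18 -1; -0.2 0.221 -0.015 -0.215 -1; -0.2336 0.258 -0.015 -0.2545 -1; -0.2336 0.258 -0.015 -0.2545 -1"}}

```text
t: 11.05
tool_pos: [0.4748, -0.1481, 0.1662]
orientation: [0.792, 0.611, -0.002, -0.002]
force: [0.4, 0.1, -0.8]
finger_gap: 0.232
grip_force: 12.0
```

Request:
{"method": "apply_moves", "body": {"deltas": "0 0 0 0 -1; 0 0 0 0 -1"}}

```text
t: 11.3
tool_pos: [0.4759, -0.1444, 0.1686]
orientation: [0.79, 0.614, -0.0, -0.001]
force: [-0.6, -0.1, -0.5]
finger_gap: 0.233
grip_force: 12.0
```

```bash
python3 - <<'E'
from h import *
plan([.4752,-.146,.15],1.320)
c=ctrl.camera_info('wrist'); im=snap('wrist','w4.png')
ux=np.array([np.cos(JA),np.sin(JA)]); uy=np.array([-ux[1],ux[0]])
v=im.copy()
def dr(q,z,col):
    P=np.array([proj(c,[*(JC+x*ux+y*uy),z]) for x,y in q]); cv2.polylines(v,[np.int32(P.round())],True,col,1)
dr([(-.115,-.045),(.115,-.045),(.115,.045),(-.115,.045)],.012,(255,0,0))
dr([(-.07,-.0135),(.052,-.0135),(.052,.0135),(-.07,.0135)],.036,(0,0,255))
dr([(-.0205,-.015),(.0075,-.015),(.0075,.015),(-.0205,.015)],.06,(0,160,0))
cv2.imwrite('pics/w4o.png',v[:,:,::-1])
E
```

```text
pos [ 0.4759 -0.1444  0.1686] yaw 1.321 j6 -0.159 t 11.3
delta [-0.0017 -0.0002  0.0186] turn 0.001
```

View pics/w4o.png

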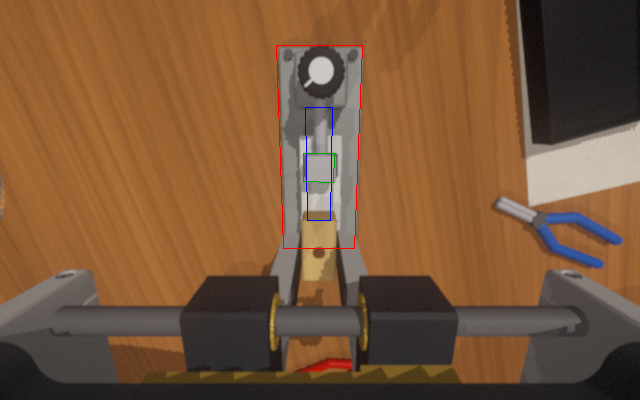

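The overlay fits the jig within about 1 px: plate corners at (277,45) and (362,45), stop outline at (320,168), cradle centred at x≈319, and the blank in line with it. I'll descend in two stages.

Request:
{"method": "apply_moves", "body": {"deltas": "-0.0017 0 0.05 0 -1; -0.0017 0 0.09 0 -1; -0.0017 0 0.105 0 -1; -0.0017 0 0.105 0 -1; -0.0017 0 0.105 0 -1; -0.0017 0 0.105 0 -1"}}

```text
t: 12.1
tool_pos: [0.4772, -0.1479, 0.0666]
orientation: [0.79, 0.613, 0.001, 0.002]
force: [-0.4, -1.2, -1.1]
finger_gap: 0.234
grip_force: 12.0
```

```bash
python3 - <<'E'
from h import *
plan([.4752,-.146,.046],1.320);o=ctrl.get_obs(); print(o['finger_gap']*94,o['grip_force'],o['force'])
E
```

```text
pos [ 0.4772 -0.1479  0.0666] yaw 1.32 j6 -0.163 t 12.1
delta [ 0.0014 -0.0025  0.0205] turn -0.0
21.976180654849436 11.999913454055786 [-0.42045506 -1.15378164 -1.07407948]
```

Request:
{"method": "apply_moves", "body": {"deltas": "0.0005 -0.001 0 0 -1; 0.0005 -0.001 0 0 -1; 0.0005 -0.001 0 0 -1"}}

```text
t: 12.48
tool_pos: [0.475, -0.1467, 0.0647]
orientation: [0.79, 0.613, 0.0, 0.0]
force: [-1.2, 0.2, -0.6]
finger_gap: 0.234
grip_force: 12.0
```

Request:
{"method": "apply_moves", "body": {"deltas": "0 0 0 0 -1"}}

```text
t: 12.6
tool_pos: [0.475, -0.1467, 0.0645]
orientation: [0.79, 0.613, -0.0, 0.0]
force: [-0.2, -0.4, -0.7]
finger_gap: 0.235
grip_force: 12.0
```

Request:
{"method": "apply_moves", "body": {"deltas": "0 0 0 0 -1"}}

```text
t: 12.72
tool_pos: [0.475, -0.1467, 0.0645]
orientation: [0.79, 0.613, -0.0, -0.0]
force: [1.0, 0.8, 0.0]
finger_gap: 0.233
grip_force: 12.0
```

```bash
python3 - <<'E'
from h import *
plan([.4752,-.146,.046],1.320)
E
```

```text
pos [ 0.475  -0.1467  0.0645] yaw 1.32 j6 -0.163 t 12.725
delta [0.0007 0.0001 0.0185] turn -0.0
```

Request:
{"method": "apply_moves", "body": {"deltas": "0.0007 0 0.006 0 -1; 0.0007 0 0.011 0 -1; 0.0007 0 0.015 0 -1; 0.0007 0 0.018 0 -1; 0.0007 0 0.018 0 -1; 0.0007 0 0.018 0 -1; 0.0007 0 0.018 0 -1"}}

```text
t: 13.6
tool_pos: [0.4753, -0.1461, 0.0468]
orientation: [0.79, 0.613, 0.0, 0.0]
force: [0.7, 0.4, -0.3]
finger_gap: 0.233
grip_force: 12.0
```

Request:
{"method": "apply_moves", "body": {"deltas": "0 0 0.001 0 -1; 0 0 0.001 0 -1; 0 0 0.001 0 -0.3; 0 0 0.001 0 -0.1; 0 0 0.001 0 -0.1; 0 0 -0.01 0 -0.1; 0 0 -0.06 0 0; 0 0 -0.11 0 0.5"}}

```text
t: 14.6
tool_pos: [0.4749, -0.1458, 0.1582]
orientation: [0.79, 0.613, -0.0, -0.0]
force: [0.7, 0.5, 0.2]
finger_gap: 0.573
grip_force: 0.0
```

```bash
python3 - <<'E'
from h import *
plan([.5058,-.0268,.17],0)
T=snap('top','top2.png'); ca=ctrl.camera_info('top')
c=ctrl.camera_info('wrist'); im=snap('wrist','w5.png')
ux=np.array([np.cos(JA),np.sin(JA)]); uy=np.array([-ux[1],ux[0]])
def rect(im,ca,z):
    q=[(-.11,-.03),(.11,-.03),(.11,.03),(-.11,.03)]
    src=np.float32([proj(ca,[*(JC+x*ux+y*uy),z]) for x,y in q])
    dst=np.float32([((x+.11)*3600,(.03-y)*3600) for x,y in q])
    return cv2.warpPerspective(im,cv2.getPerspectiveTransform(src,dst),(792,216),flags=2)
s=rect(ctrl.snapshot('scene'),ctrl.camera_info('scene'),.054)
cv2.imwrite('pics/r2.png',np.vstack([rect(T,ca,.054),s])[:,:,::-1])
E
```

```text
pos [ 0.4749 -0.1458  0.1582] yaw 1.32 j6 -0.161 t 14.6
delta [ 0.123   0.0004 -0.0118] turn 1.32
```

View pics/r2.png

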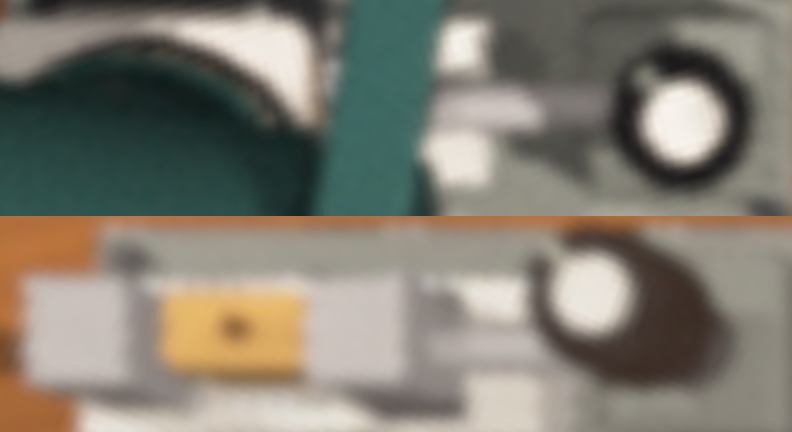

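In the scene strip (bottom) the blank lies flat between anvil and stop. Its top runs from x 162 to 302 (39 mm), about 1.7 mm off centre. The blank is released and well placed, so I go back to the knob with yaw about 2.24.

In the tool's units: -0.92 rad / 2 = -0.46.

Request:
{"method": "apply_moves", "body": {"deltas": "0.04 0 -0.01 -0.075 1; 0.08 0 -0.01 -0.15 1; 0.123 0 -0.01 -0.23 1; 0.123 0 -0.01 -0.31 1; 0.123 0 -0.01 -0.39 1; 0.123 0 -0.01 -0.46 1; 0.123 0 -0.01 -0.46 1; 0.123 0 -0.01 -0.46 1"}}

```text
t: 15.75
tool_pos: [0.5053, -0.0268, 0.1658]
orientation: [0.437, 0.9, -0.0, -0.001]
force: [-0.8, -0.3, 0.3]
finger_gap: 1.002
grip_force: 0.0
```

```bash
python3 - <<'E'
from h import *
plan([.5058,-.0268,.07],2.24)
E
```

```text
pos [ 0.5053 -0.0268  0.1658] yaw 2.238 j6 -0.832 t 15.75
delta [-0.0004  0.0005  0.0958] turn -0.002
```

Request:
{"method": "apply_moves", "body": {"deltas": "0 0 0.045 0 1; 0 0 0.08 0 1; 0 0 0.096 0 1; 0 0 0.096 0 1; 0 0 0.096 0 -1; 0 0 0.096 0 -1; 0 0 0.096 0 -1; 0 0 0.096 0 -1", "force": 25}}

```text
t: 16.75
tool_pos: [0.506, -0.0269, 0.071]
orientation: [0.436, 0.9, 0.0, 0.0]
force: [0.6, 0.2, 0.6]
finger_gap: 0.612
grip_force: 0.0
```

Request:
{"method": "apply_moves", "body": {"deltas": "0 0 0 0 -1; 0 0 0 0 -1; 0 0 0 0 -1; 0 0 0 0 -1"}}

```text
t: 17.25
tool_pos: [0.5061, -0.0265, 0.0706]
orientation: [0.436, 0.9, 0.0, 0.0]
force: [2.0, 1.0, -1.0]
finger_gap: 0.401
grip_force: 25.0
```

```bash
python3 - <<'E'
from h import *
plan([.5058,-.0268,.07],2.24);o=ctrl.get_obs(); print(o['finger_gap']*94,o['grip_force'],o['force'],o['moment'],o['joint_efforts'][5])
E
```

```text
pos [ 0.5061 -0.0265  0.0706] yaw 2.24 j6 -0.834 t 17.25
delta [-0.     -0.0004  0.0006] turn -0.0
37.6496761829212 24.999826848506927 [ 1.98352605  0.98057218 -0.9772711 ] [ 0.30430046 -0.38066863  0.03599619] -0.0012895871259388514
```

In the tool's units: 0.09 rad / 2 = 0.045.

Request:
{"method": "apply_moves", "body": {"deltas": "0 0 0 0.045 -1; 0 0 0 0.09 -1; 0 0 0 0.135 -1; 0 0 0 0.18 -1; 0 0 0 0.225 -1; 0 0 0 0.27 -1; 0 0 0 0.315 -1; 0 0 0 0.36 -1"}}

```text
t: 18.25
tool_pos: [0.5073, -0.0261, 0.0706]
orientation: [0.726, 0.688, 0.002, 0.001]
force: [5.3, 3.1, -2.2]
finger_gap: 0.397
grip_force: 25.0
```

```bash
cat > m.py <<'E'
from h import *
o,p,r,y=pose(); print(o['t'],'closed',round(2.24-y,4),'Mz',round(o['moment'][2],4),'tau6',round(o['joint_efforts'][5],4),'F',o['force'].round(1),'dq6',round(o['dq'][5],3))
E
python3 m.py
```

```text
18.25 closed 0.7227 Mz 0.0641 tau6 -0.5089 F [ 5.3  3.1 -2.2] dq6 0.713
```

In the tool's units: 0.48 rad / 2 = 0.24.

Request:
{"method": "apply_moves", "body": {"deltas": "0 0 0 0.03 -1; 0 0 0 0.06 -1; 0 0 0 0.09 -1; 0 0 0 0.12 -1; 0 0 0 0.15 -1; 0 0 0 0.18 -1; 0 0 0 0.21 -1; 0 0 0 0.24 -1"}}

```text
t: 19.25
tool_pos: [0.5081, -0.0264, 0.0707]
orientation: [0.868, 0.496, 0.003, 0.001]
force: [7.6, 2.0, -3.7]
finger_gap: 0.396
grip_force: 25.0
```

```bash
python3 m.py
```

```text
19.25 closed 1.2018 Mz 0.1175 tau6 -0.3162 F [ 7.6  2.  -3.7] dq6 0.474
```

```bash
cat > v.py <<'E'
from h import *
import sys
ux=np.array([np.cos(JA),np.sin(JA)]); uy=np.array([-ux[1],ux[0]])
c=ctrl.camera_info('scene'); im=ctrl.snapshot('scene')
q=[(-.11,-.03),(.11,-.03),(.11,.03),(-.11,.03)]
def W(z):
    src=np.float32([proj(c,[*(JC+x*ux+y*uy),z]) for x,y in q]); dst=np.float32([((x+.11)*3600,(.03-y)*3600) for x,y in q])
    return cv2.warpPerspective(im,cv2.getPerspectiveTransform(src,dst),(792,216),flags=2)
cv2.imwrite('pics/'+sys.argv[1],np.vstack([W(.054),W(.06)])[:,:,::-1])
E
python3 v.py r3.png; python3 m.py
```

```text
19.3 closed 1.2034 Mz 0.0167 tau6 0.1746 F [ 7.5  1.8 -4.1] dq6 -0.083
```

View pics/r3.png

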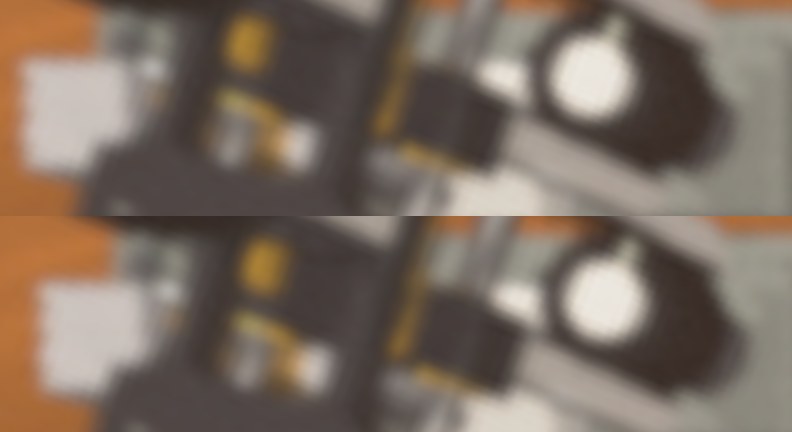

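The view is blocked by the gripper, which hides the stop; only the anvil at (75,110) and the knob are visible. From here I measure numerically in the top view and by torque.

```bash
cat > e.py <<'E'
from h import *
ux=np.array([np.cos(JA),np.sin(JA)]); uy=np.array([-ux[1],ux[0]])
c=ctrl.camera_info('top'); im=ctrl.snapshot('top')
def prof(z):
    X=np.arange(-85,10,1.5); L=[]
    for x in X:
        P=np.float32([proj(c,[*(JC+x/1000*ux+y/1000*uy),z]) for y in range(-7,8,2)])
        s=cv2.remap(im,P[:,0].reshape(1,-1),P[:,1].reshape(1,-1),1); L.append(cv2.cvtColor(s,cv2.COLOR_RGB2LAB)[0].mean(0))
    return X,np.array(L)
X,L=prof(.058)
print(' '.join(f'{x:.0f}:{int(l[2])-128}/{int(l[0])}' for x,l in zip(X,L)))
E
python3 e.py; python3 m.py
```

```text
-85:3/205 -84:3/205 -82:3/205 -80:3/205 -79:3/205 -78:3/206 -76:3/205 -74:3/204 -73:3/198 -72:3/185 -70:5/165 -68:10/145 -67:20/145 -66:32/160 -64:38/179 -62:41/190 -61:42/195 -60:42/196 -58:42/194 -56:41/187 -55:40/176 -54:37/162 -52:34/145 -50:31/128 -49:28/114 -48:27/105 -46:26/101 -44:27/105 -43:29/114 -42:30/123 -40:31/129 -38:31/129 -37:31/127 -36:31/127 -34:30/127 -32:31/129 -31:31/131 -30:30/134 -28:27/135 -26:21/135 -25:12/136 -24:6/141 -22:3/145 -20:3/148 -19:2/150 -18:2/150 -16:2/148 -14:3/147 -13:3/143 -12:2/140 -10:3/136 -8:2/134 -7:2/133 -6:2/132 -4:2/132 -2:2/131 -1:2/128 0:2/122 2:2/115 4:2/111 5:2/112 6:3/112 8:2/107 10:2/97
19.35 closed 1.2009 Mz 0.0002 tau6 0.1757 F [ 6.7  1.6 -2.8] dq6 -0.024
```

The stop face is near jig x≈-25.5 mm, an opening of about 44.5 mm, with roughly 0.7 rad left. I continue slowly.

In the tool's units: 0.04 rad / 2 = 0.02.

Request:
{"method": "apply_moves", "body": {"deltas": "0.0005 0.001 0 0.02 -1; 0.0005 0.001 0 0.04 -1; 0.0005 0.001 0 0.06 -1; 0.0005 0.001 0 0.08 -1; 0.0005 0.001 0 0.1 -1; 0.0005 0.001 0 0.12 -1; 0.0005 0.001 0 0.14 -1; 0.0005 0.001 0 0.16 -1"}}

```text
t: 20.35
tool_pos: [0.5086, -0.0267, 0.0706]
orientation: [0.936, 0.352, 0.002, 0.001]
force: [5.0, 1.3, -3.0]
finger_gap: 0.396
grip_force: 25.0
```

```bash
python3 m.py; python3 m.py; python3 e.py; python3 m.py
```

```text
20.35 closed 1.5213 Mz 0.081 tau6 -0.1921 F [ 5.   1.3 -3. ] dq6 0.317
20.35 closed 1.5213 Mz 0.081 tau6 -0.1921 F [ 5.   1.3 -3. ] dq6 0.317
-85:3/188 -84:3/179 -82:2/169 -80:2/159 -79:2/149 -78:2/144 -76:2/140 -74:2/136 -73:3/130 -72:3/119 -70:7/106 -68:13/99 -67:20/102 -66:26/111 -64:28/120 -62:30/126 -61:31/129 -60:31/130 -58:31/129 -56:31/128 -55:31/127 -54:30/124 -52:29/119 -50:28/112 -49:28/111 -48:29/119 -46:33/135 -44:37/154 -43:40/171 -42:42/184 -40:43/191 -38:43/193 -37:42/193 -36:42/190 -34:41/185 -32:40/175 -31:35/161 -30:29/148 -28:19/139 -26:10/138 -25:5/142 -24:3/142 -22:2/139 -20:2/136 -19:2/135 -18:2/135 -16:2/135 -14:2/134 -13:2/134 -12:2/134 -10:2/133 -8:2/133 -7:2/132 -6:2/132 -4:2/131 -2:2/127 -1:2/121 0:2/116 2:2/115 4:3/117 5:3/120 6:3/119 8:2/113 10:2/103
20.4 closed 1.5224 Mz 0.0528 tau6 0.1317 F [ 5.7  1.6 -3.1] dq6 -0.056
```

In the tool's units: 0.16 rad / 2 = 0.08.

Request:
{"method": "apply_moves", "body": {"deltas": "0 0 0 0.01 -1; 0 0 0 0.02 -1; 0 0 0 0.03 -1; 0 0 0 0.04 -1; 0 0 0 0.05 -1; 0 0 0 0.06 -1; 0 0 0 0.07 -1; 0 0 0 0.08 -1"}}

```text
t: 21.4
tool_pos: [0.5088, -0.027, 0.0706]
orientation: [0.961, 0.276, 0.002, 0.001]
force: [6.2, 0.2, -3.2]
finger_gap: 0.401
grip_force: 25.0
```

```bash
python3 m.py
```

```text
21.4 closed 1.6806 Mz 0.1335 tau6 -0.0256 F [ 6.2  0.2 -3.2] dq6 0.156
```

In the tool's units: 0.08 rad / 2 = 0.04.

Request:
{"method": "apply_moves", "body": {"deltas": "0 0 0 0.01 -1; 0 0 0 0.02 -1; 0 0 0 0.03 -1; 0 0 0 0.04 -1"}}

```text
t: 21.9
tool_pos: [0.5089, -0.0271, 0.0706]
orientation: [0.971, 0.237, 0.002, 0.001]
force: [6.8, -0.4, -3.1]
finger_gap: 0.402
grip_force: 25.0
```

```bash
python3 m.py;python3 e.py | tr ' ' '\n' | sed -n '33,44p' | tr '\n' ' ';  python3 m.py
```

```text
21.9 closed 1.7605 Mz 0.1331 tau6 0.0183 F [ 6.8 -0.4 -3.1] dq6 0.16
-37:33/141 -36:32/134 -34:31/130 -32:29/126 -31:26/123 -30:21/121 -28:14/123 -26:8/128 -25:4/135 -24:2/141 -22:2/144 -20:2/144 21.95 closed 1.761 Mz 0.0453 tau6 0.1712 F [ 5.8 -0.2 -4.1] dq6 -0.026
```

Request:
{"method": "apply_moves", "body": {"deltas": "0 0 0 0 -1; 0 0 0 0 -1; 0 0 0 0 -1"}}

```text
t: 22.32
tool_pos: [0.5089, -0.0271, 0.0707]
orientation: [0.971, 0.238, 0.002, 0.001]
force: [5.7, -1.0, -3.9]
finger_gap: 0.398
grip_force: 25.0
```

```bash
python3 m.py;python3 e.py; python3 m.py
```

```text
22.325 closed 1.76 Mz 0.0831 tau6 0.0945 F [ 5.7 -1.  -3.9] dq6 -0.001
-85:2/131 -84:2/130 -82:2/130 -80:2/131 -79:2/130 -78:2/130 -76:2/130 -74:2/128 -73:3/124 -72:5/115 -70:10/107 -68:16/103 -67:22/107 -66:27/114 -64:29/122 -62:31/131 -61:33/139 -60:34/146 -58:36/154 -56:37/160 -55:37/163 -54:37/163 -52:36/157 -50:35/152 -49:35/147 -48:35/148 -46:36/153 -44:37/158 -43:37/160 -42:37/159 -40:36/155 -38:34/148 -37:33/141 -36:32/134 -34:31/130 -32:29/126 -31:26/122 -30:21/121 -28:14/123 -26:7/128 -25:4/136 -24:2/142 -22:2/144 -20:2/144 -19:2/141 -18:2/139 -16:2/137 -14:2/135 -13:2/134 -12:2/133 -10:2/133 -8:2/132 -7:2/132 -6:2/132 -4:2/129 -2:2/124 -1:2/119 0:3/116 2:3/117 4:3/120 5:3/121 6:2/120 8:3/114 10:2/104
22.375 closed 1.76 Mz 0.0921 tau6 0.0945 F [ 6.   0.2 -3.6] dq6 0.0
```

Request:
{"method": "apply_moves", "body": {"deltas": "0 0 0 0 -1; 0 0 0 0 -1"}}

```text
t: 22.62
tool_pos: [0.5089, -0.0271, 0.0706]
orientation: [0.971, 0.238, 0.002, 0.001]
force: [5.6, -0.2, -4.9]
finger_gap: 0.397
grip_force: 25.0
```

```bash
python3 m.py
```

```text
22.625 closed 1.76 Mz 0.0917 tau6 0.0946 F [ 5.6 -0.2 -4.9] dq6 -0.0
```

In the tool's units: 0.02 rad / 2 = 0.01.

Request:
{"method": "apply_moves", "body": {"deltas": "0 0 0 0.005 -1; 0 0 0 0.01 -1"}}

```text
t: 22.88
tool_pos: [0.5089, -0.0271, 0.0706]
orientation: [0.974, 0.228, 0.002, 0.001]
force: [6.4, -0.1, -3.9]
finger_gap: 0.401
grip_force: 25.0
```

```bash
python3 m.py
```

```text
22.875 closed 1.7802 Mz 0.1652 tau6 0.0932 F [ 6.4 -0.1 -3.9] dq6 0.079
```

Request:
{"method": "apply_moves", "body": {"deltas": "0 0 0 0 -1; 0 0 0 0 -1; 0 0 0 0 -1; 0 0 0 0 -1"}}

```text
t: 23.38
tool_pos: [0.5089, -0.0271, 0.0706]
orientation: [0.974, 0.228, 0.002, 0.001]
force: [6.4, 0.4, -3.1]
finger_gap: 0.403
grip_force: 25.0
```

```bash
python3 m.py;python3 -c "
from h import *
for i in range(4):
    ctrl.snapshot('top'); o=ctrl.get_obs(); print(o['moment'][2].round(4),o['joint_efforts'][5].round(4))"
```

```text
23.375 closed 1.78 Mz 0.1338 tau6 0.1206 F [ 6.4  0.4 -3.1] dq6 0.001
0.1099 0.1206
0.1432 0.1206
0.1413 0.1206
0.1189 0.1206
```

The static torque rises steadily, from 0.0945 to 0.1206 N m for 0.02 rad. That exceeds the 0.06 N m free torque, so the nip is about 10 N. I release the knob and retreat upward.

Request:
{"method": "apply_moves", "body": {"deltas": "0 0 0 0 0; 0 0 0 0 1; 0 0 0 0 1; 0 0 0 0 1; 0 0 -0.03 0 1; 0 0 -0.08 0 1; 0 0 -0.12 0 1; 0 0 -0.12 0 1"}}

```text
t: 24.58
tool_pos: [0.509, -0.0273, 0.1949]
orientation: [0.974, 0.228, 0.004, 0.002]
force: [-0.3, 0.4, -0.7]
finger_gap: 1.0
grip_force: 0.0
```

```bash
python3 m.py; python3 e.py; python3 - <<'E'
from h import *
c=ctrl.camera_info('scene'); im=ctrl.snapshot('scene'); lab=cv2.cvtColor(im,cv2.COLOR_RGB2LAB).astype(int)
u,v=map(int,proj(c,[.475,-.146,.054])); print(u,v)
m=((lab[:,:,2]>150)).astype(np.uint8); m2=np.zeros_like(m); m2[v-14:v+14,u-14:u+14]=m[v-14:v+14,u-14:u+14]
k,l,s,ce=cv2.connectedComponentsWithStats(m2)
for i in range(1,k):
    if s[i,4]>20:
        P=np.array([ray(c,*q[::-1],.054)[:2] for q in np.argwhere(l==i)],np.float32); print(ce[i],s[i],cv2.minAreaRect(P))
E
```

```text
24.575 closed 1.7802 Mz -0.0114 tau6 -0.0004 F [-0.3  0.4 -0.7] dq6 0.001
-85:3/203 -84:3/202 -82:3/200 -80:3/198 -79:3/195 -78:3/192 -76:3/187 -74:3/182 -73:3/176 -72:5/167 -70:11/157 -68:19/150 -67:28/152 -66:34/158 -64:36/163 -62:37/165 -61:37/164 -60:37/160 -58:36/157 -56:35/153 -55:34/148 -54:33/143 -52:31/133 -50:30/125 -49:29/120 -48:30/123 -46:32/135 -44:36/151 -43:38/164 -42:40/177 -40:42/187 -38:43/195 -37:43/199 -36:43/199 -34:43/196 -32:41/190 -31:37/181 -30:28/172 -28:17/172 -26:8/181 -25:4/195 -24:3/205 -22:3/209 -20:3/211 -19:3/211 -18:3/211 -16:3/211 -14:3/211 -13:3/211 -12:3/210 -10:3/210 -8:3/210 -7:3/210 -6:3/210 -4:3/208 -2:3/202 -1:3/192 0:3/180 2:3/172 4:3/167 5:3/159 6:3/147 8:1/128 10:0/114
326 154
[336.84057971 145.30434783] [332 140   8  16  69] ((0.44284188747406006, -0.15207722783088684), (0.04775203764438629, 0.017641492187976837), 54.48967742919922)
[324.62318841 155.07246377] [319 149  13  11  69] ((0.47639572620391846, -0.1523200124502182), (0.03515845164656639, 0.023018211126327515), 75.83863830566406)
```

```bash
python3 -c "
from rig import ctrl
print(ctrl.finish_job())"
```

```text
the job is handed in; nothing more can be done
None
```

I handed the job in with the middle blank flat in the cradle, the stop wound in to a nip of about 10 N (estimated from knob torque, not read directly), and the knob let go in the closing direction; no verdict came back.

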